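# Close the bench caliper on a moulded bobbin

### The arm

A 7-joint arm with a two-finger parallel gripper is mounted at the origin on the work surface. World frame = base frame: x ahead of the robot, y to its left, z up, the work surface at z = 0. Lengths are in m, angles in rad, forces in N, time in s.
With the tool pointing down it reaches from about 0.4 to 0.85 m from the base axis. Payload 10.4 kg.
Tool frame: the origin (TCP) lies at the very end of the fingers, on their centre line; the grasp point (between the pads) lies 19 mm behind it; z points along the fingers, y is the line along which they close (so a half turn about z gives the same grasp; the last joint's range is limited). The gripper opens to 87 mm and grips with 3 to 60 N. Pads are 19 mm wide; open, the fingers measure 117 mm over their backs; the gripper's body (75 mm by 190 mm) begins 51 mm behind the grasp point.
Start: joints at [1.281, 0.332, -0.065, 1.46, 0.022, 1.35, -0.088], TCP at [0.165, -0.603, 0.223] pointing down, gripper open.
Joint ranges: [-2.6, 2.6], [-0.5, 2.12], [-1.47, 1.34], [0.16, 2.42], [-1.27, 4.41], [0.06, 2.06], [-2.6, 2.6]. Speed limits (rad/s): [2.22, 2.22, 2.79, 2.79, 3.14, 3.14, 3.14].

### API

Orientations are given as a unit quaternion [x, y, z, w].
In Python, from bench import read_state, cams, workorder gives the robot as it stands.
- The arm moves only by the shell command python3 -m crank 'ROWS' [FORCE]. ROWS is text: rows parted by semicolons, each of 5 numbers parted by spaces: the shift along the tool's x, y, z scaled (see below), then the turn about the tool's z scaled (see below), then the opening, from -1 (shut) to 1 (fully open). In form: dx dy dz yaw jaw; .... A call has 1 to 10 rows; each row shifts and turns the commanded pose from where the row before left it, along the tool's axes as they then stand; what a row does not reach is not made up. The controller multiplies each number of a shift by 200 mm and each number of a turn by 90 degrees. A row lasts 1/10 s, in which the tool goes at most 50 mm and 8.59 degrees, less where a joint would pass 70% of its speed; a pose out of reach is approached as far as the arm can. A call with a number of a shift or a turn outside -1 to 1 is refused whole. A call with a gripper value outside its range is refused whole. The fingers move at their own pace and stop on an object; FORCE is the grip in N (left out, the last holds). Time passes only in rows, so rows that do not move let the fingers close. It gives the time, the measured TCP pose, the force, the opening and the grip force at its end, in the units of the state.
- read_state(): the state, without advancing time (a new reading comes with each control period).
- cams.camera(name): name is "scene" or "top" or "wrist"; returns a dict with "img" (480x640x3 uint8, blue, green, red), "K" (3x3 intrinsics, pixels), "xyz" and "attitude" of the camera in the world; the wrist camera has in their place "mount" (4x4, takes a point from camera to tool coordinates, whose origin is the TCP and whose axes are the flange's). Camera axes: x right, y down, z forward; pixel columns grow to the right and rows downward; lengths in m; the calibration is good to about 2 mm. A picture is of the moment at which its call begins: read the wrist's pose just before it. There is no depth.
- workorder.close_job(): hands the job in; it is judged then, once.
The state is a dict: "time": time; "joint_positions": joint angles; "joint_vel": joint speeds; "joint_torque": joint torques, N m; "ee_pos": TCP position; "eef_rot": TCP orientation; "ft_force": force on the tool from outside, world axes, zero at the start; "torque": the same for the moment, N m; "width": finger opening in m; "grip_force": force on a finger pad.
Only numpy, scipy, OpenCV 4.12 (cv2) and the standard library are available. Lean on these libraries where they do the work, as an engineer would, in place of code of your own. Each camera call takes 0.05 s, during which the arm holds its last target. There are 200 camera calls.

### The job

Measure the blue bobbin on the bench caliper: lay it lengthwise in the raised cradle and let go of it, then slide the jaw gently shut until the bobbin is pressed against the spring anvil with about 12 N (between 6 and 18 N). Then let go and leave the bobbin caught between jaw and anvil so that the length can be read; do not disturb the yellow bobbin, the jar or the brush.

Things in the scene. Friction and masses are not known exactly. Their poses are not given: they have to be found in the camera images.
- gauge: Bench caliper fixed to the bench, 330 mm long (own y) and 74 mm wide (own x). Origin on the bench under the cradle centre; own y is the measuring axis: the blue anvil head stands at its -y end (60 mm wide, y -120 to -70 mm, 116 mm high), the sliding jaw on its +y side. Rail top 32 mm above the bench.
- cradle (a point): Point on the measuring axis, 90 mm above the bench, over the middle of the cradle: where the centre of the bobbin lies when it is seated. The cradle is a narrow steel pedestal, 30 mm long along y and about 40 mm wide, with a shallow V groove along y (slopes of 30 degrees) that carries the round middle of the bobbin; the V's edges reach up to 70-75 mm above the bench. Axes as gauge.
- anvil: Steel disc, diameter 34 mm, on the measuring axis, in front of the anvil head: origin at the centre of its face, 48 mm to -y from the cradle point when free. It is sprung and yields to -y by about 1 mm per 5 N, at most 7 mm.
- jaw: The sliding steel jaw: an upright plate 50 mm wide and 12 mm thick, up to 116 mm above the bench, on a block with a red grip post. Its origin is at bench height under the plate face that looks to the anvil (-y), 40 to 120 mm to +y of the cradle point; axes as gauge. It slides along y with about 4 N of friction and stays where it is left.
- jaw_grip (a point): Point inside the red grip post of the sliding jaw, on the post's axis 100 mm above the bench. The post is 20 x 20 mm, stands from 60 to 116 mm above the bench, and its centre is 58 mm to +y from the jaw face (36 mm free between post and plate). Moves with the jaw. The steel jaw block under it ends 18 mm to +y of the post's centre.
- bobbin: Blue plastic bobbin, about 0.2 kg: round middle 44 mm in diameter with a square flange 52 x 52 mm, 10 mm thick, at each end, lying on the bench along its own y. Overall length between 92 and 100 mm: this is what is being measured. Origin under its centre, 26 mm below its axis.
- bobbin_center (a point): Centre of the blue bobbin, on its axis.
- yellow_bobbin: Yellow bobbin of the same shape, not to be measured; leave it alone. Origin under its centre.
- jar: Clear jar with a white cap, 60 mm in diameter, 85 mm high; leave it alone. Origin under its centre.
- brush: Small brush lying on the bench; leave it alone.

How it is judged:
By the outcome, as a careful person would: the job done as asked, in the order asked, and still so for the second after the job is handed in, with the robot touching nothing.
It also fails if it takes over 56 s, if anything falls off the work surface, if the arm or the gripper's body presses on something with over 40 N, if the wrist force passes 120 N, or if a joint passes its speed limit or range.

## Working session

There is one attempt and no reset: what is moved stays moved. The work goes in short steps, Python scripts to look and compute and a shell command to move; the robot and the scene stay as the last step left them, time stands still between calls to the robot, and variables do not carry over. Pictures are saved under pics/ and viewed, at most 13 in all, crops included, and the job is handed in when it is done.

```bash
mkdir -p pics; ls; python3 - <<'E'
from bench import read_state, cams, workorder
import cv2
s=read_state(); print({k:s[k] for k in('time','ee_pos','eef_rot','width','ft_force')})
for n in('scene','top','wrist'):
    c=cams.camera(n); cv2.imwrite(f'pics/{n}0.png',c['img']); print(n,{k:v for k,v in c.items() if k!='img'})
E
```

```text
pics
{'time': 0.0, 'ee_pos': array([ 0.1646444 , -0.60251046,  0.22173605]), 'eef_rot': array([ 9.91114730e-01,  1.33007702e-01, -1.51165075e-04, -7.21936212e-04]), 'width': 0.0870624155191857, 'ft_force': array([-0.5791076 ,  0.23612466, -0.45670622])}
scene {'K': array([[441.32704506,   0.        , 309.95180764],
       [  0.        , 441.32704506, 249.9956756 ],
       [  0.        ,   0.        ,   1.        ]]), 'xyz': array([0.99288706, 0.51380917, 0.72840317]), 'attitude': array([ 0.38157066,  0.83420462, -0.36390098, -0.16150099])}
top {'K': array([[473.30412354,   0.        , 311.75396138],
       [  0.        , 473.30412354, 243.10335942],
       [  0.        ,   0.        ,   1.        ]]), 'xyz': array([0.33372102, 0.05471443, 1.21710558]), 'attitude': array([ 0.70987388, -0.70015077,  0.05375187, -0.05457757])}
wrist {'K': array([[374.26464405,   0.        , 319.20400504],
       [  0.        , 374.26464405, 240.78362146],
       [  0.        ,   0.        ,   1.        ]]), 'mount': array([[-3.59186079e-04, -9.52655285e-01, -3.04052265e-01,
         8.47015081e-02],
       [ 9.99999927e-01, -3.01584857e-04, -2.36405556e-04,
        -3.14950445e-05],
       [ 1.33515444e-04, -3.04052327e-01,  9.52655323e-01,
        -1.61748555e-01],
       [ 0.00000000e+00,  0.00000000e+00,  0.00000000e+00,
         1.00000000e+00]])}
```

View pics/top0.png

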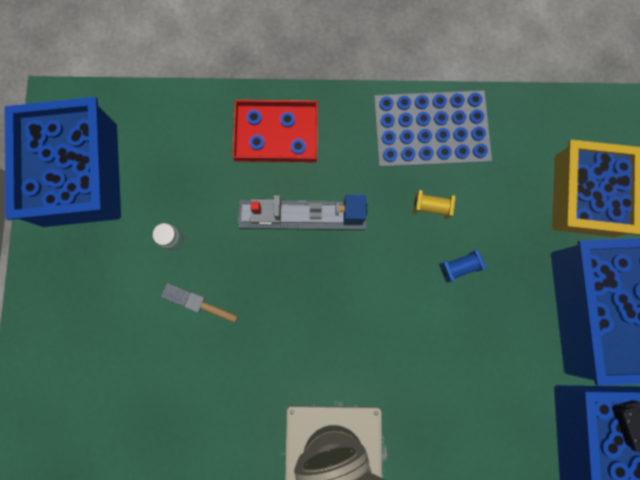

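View pics/scene0.png

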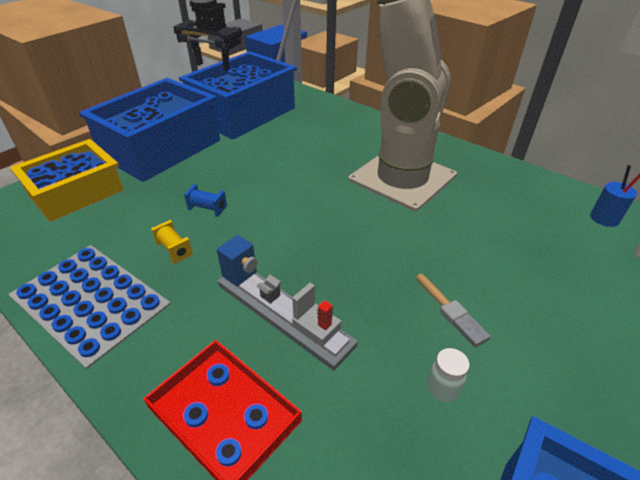

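The top view (up = +x, left = +y) shows the blue bobbin at about (463,265) and the yellow one at (435,204). On the gauge, the cradle is at (316,211), the anvil head at (355,208), the jaw plate at (277,208) and the red post at (255,207). The scene view agrees: blue bobbin at (206,199), cradle at (270,288), post at (325,315).

```bash
cat > h.py <<'E'
import numpy as np, cv2
from scipy.spatial.transform import Rotation as R
from bench import read_state, cams, workorder
def view(name):
    s=read_state(); c=cams.camera(name)
    if name=='wrist':
        T=np.eye(4);T[:3,:3]=R.from_quat(s['eef_rot']).as_matrix();T[:3,3]=s['ee_pos'];T=T@c['mount']
        return c['img'],c['K'],T[:3,:3],T[:3,3]
    return c['img'],c['K'],R.from_quat(c['attitude']).as_matrix(),c['xyz']
def ray(v,px,z):
    d=v[2]@np.linalg.inv(v[1])@np.array([px[0],px[1],1.]); return v[3]+d*(z-v[3][2])/d[2]
def proj(v,p):
    q=v[1]@(v[2].T@(np.asarray(p)-v[3])); return q[:2]/q[2]
def mask(img,kind):
    h=cv2.cvtColor(img,cv2.COLOR_BGR2HSV)
    r={'blue':((100,120,50),(125,255,255)),'yellow':((18,120,90),(35,255,255)),'red':((0,150,90),(8,255,255))}[kind]
    return cv2.inRange(h,*r)
def blobs(m,box=None,amin=20):
    if box is not None:
        k=np.zeros_like(m);k[box[1]:box[3],box[0]:box[2]]=255;m=m&k
    cs,_=cv2.findContours(m,cv2.RETR_EXTERNAL,cv2.CHAIN_APPROX_NONE)
    return sorted([c for c in cs if cv2.contourArea(c)>amin],key=cv2.contourArea,reverse=True)
E
python3 - <<'E'
from h import *
v=view('top');img=v[0]
def rect(c,z):
    p=cv2.boxPoints(cv2.minAreaRect(c)); q=np.array([ray(v,x,z)[:2] for x in p]); return q.mean(0),q
for kind,box,z in(('blue',(430,240,500,290),.045),('yellow',(405,180,465,225),.045),('red',(245,195,265,220),.116),('blue',(340,190,372,228),.116)):
    c=blobs(mask(img,kind),box)[0]; m,q=rect(c,z); e=[q[1]-q[0],q[2]-q[1]]
    l=max(e,key=np.linalg.norm); print(kind,m.round(4),[round(float(np.linalg.norm(x)),4) for x in e],'axis ang',np.degrees(np.arctan2(l[1],l[0])).round(1))
cv2.imwrite('pics/top_crop.png',cv2.resize(img[180:300,230:500],None,fx=2.9,fy=2.9,interpolation=cv2.INTER_CUBIC))
# camera nadir
print(proj(v,[v[3][0],v[3][1],0]))
E
```

```text
blue [ 0.4633 -0.3186] [0.1081, 0.0531] axis ang -69.4
yellow [ 0.6234 -0.2545] [0.0537, 0.0975] axis ang -98.4
red [0.5915 0.1936] [0.0191, 0.0195] axis ang -178.2
blue [ 0.5889 -0.0458] [0.0502, 0.0707] axis ang 179.8
[311.80709946 316.2616147 ]
```

View pics/top_crop.png

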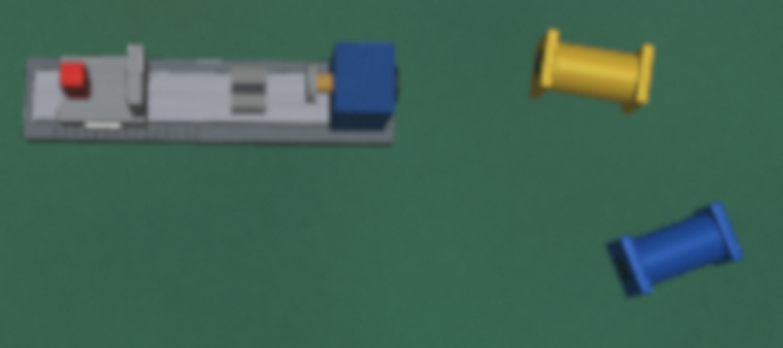

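The zoomed crop shows the gauge base lying along world y almost exactly, with the jaw open. The blue bobbin's axis is tilted about 20° from world y. I'll move over the bobbin and look at it from close by.

```bash
python3 -m crank '0.2 -0.108 0 0 1;0.2 -0.108 0 0 1;0.2 -0.108 0 0 1;0.2 -0.108 0 0 1;0.2 -0.108 0 0 1;0.2 -0.108 0 0 1;0.2 -0.108 0 0 1;0.2 -0.108 0 0 1;0.2 -0.108 0 0 1'; python3 -m crank '0 0 0 -0.095 1;0 0 0 -0.095 1;0 0 0 -0.095 1;0 0 0 -0.095 1;0 0 0 -0.095 1;0 0 0 -0.095 1;0 0 0 -0.095 1;0 0 0 -0.095 1;0 0 0 -0.095 1;0 0 0 -0.095 1'; python3 -m crank '0 0 0 -0.095 1;0 0 0 -0.015 1;0 0 0 0 1'
cat >> h.py <<'E'
def tool(): 
    s=read_state();M=R.from_quat(s['eef_rot']).as_matrix();print('t',round(s['time'],2),'tcp',s['ee_pos'].round(4),'x ang',np.degrees(np.arctan2(M[1,0],M[0,0])).round(2),'tilt',M[2,:2].round(4),'w',round(s['width'],4),'F',s['ft_force'].round(2),'grip',round(float(s['grip_force']),1)); return s,M
def need(target): # scaled shift to TCP target
    s,M=tool(); return (M.T@(np.array(target)-s['ee_pos'])/.2).round(3)
E
python3 - <<'E'
from h import *
tool(); v=view('wrist'); img=v[0]; cv2.imwrite('pics/w1.png',img)
for c in blobs(mask(img,'blue'),amin=300)[:3]:
    for z in(.026,.052):
        q=np.array([ray(v,x,z)[:2] for x in cv2.boxPoints(cv2.minAreaRect(c))]); l=max([q[1]-q[0],q[2]-q[1]],key=np.linalg.norm)
        print(z,q.mean(0).round(4),np.linalg.norm(q[1]-q[0]).round(4),np.linalg.norm(q[2]-q[1]).round(4),np.degrees(np.arctan2(l[1],l[0])).round(1))
E
```

```text
time: 1.1
ee_pos: [0.4618, -0.319, 0.2226]
eef_rot: [0.991, 0.133, 0.0, 0.0]
ft_force: [0.6, -0.6, 0.4]
width: 0.0872
grip_force: 0.0
time: 2.1
ee_pos: [0.4607, -0.3204, 0.2224]
eef_rot: [0.635, 0.772, -0.0, -0.0]
ft_force: [0.3, -0.1, 0.3]
width: 0.0871
grip_force: 0.0
time: 2.4
ee_pos: [0.4607, -0.3205, 0.2224]
eef_rot: [0.57, 0.822, 0.0, -0.0]
ft_force: [0.5, 0.1, 0.6]
width: 0.087
grip_force: 0.0
t 2.4 tcp [ 0.4607 -0.3205  0.2224] x ang 110.51 tilt [ 0.0001 -0.    ] w 0.087 F [0.52 0.07 0.6 ] grip 0.0
0.026 [ 0.4665 -0.3235] 0.0546 0.1051 -68.0
0.052 [ 0.464  -0.3176] 0.0506 0.0975 -68.0
0.026 [ 0.4426 -0.5726] 0.0773 0.1306 20.5
0.052 [ 0.4418 -0.5485] 0.0717 0.1211 20.5
0.026 [ 0.7534 -0.2412] 0.0386 0.038 20.5
0.052 [ 0.73   -0.2412] 0.0358 0.0353 20.5
```

View pics/w1.png

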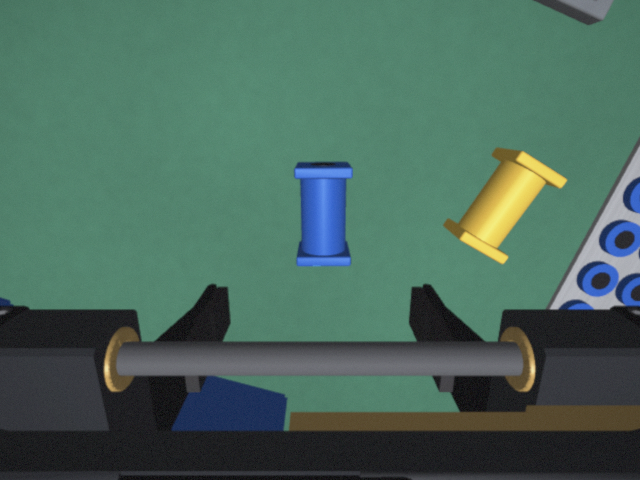

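The wrist view shows the blue bobbin upright at (323,214) between the fingers, with the yellow one clear to the right at (505,205). I'll descend and grip.

```bash
python3 -m crank '0.004 0.019 0.2 -0.016 1;0 0 0.2 0 1;0 0 0.2 0 1;0 0 0.2 0 1;0 0 0.15 0 1;0 0 0.1 0 1;0 0 0 0 1' 25; python3 -m crank '0 0 0 0 -1;0 0 0 0 -1;0 0 0 0 -1;0 0 0 0 -1;0 0 0 0 -1;0 0 0 0 -1;0 0 0 0 -1' 25; python3 -c "
from h import *
tool()"
```

```text
time: 3.15
ee_pos: [0.4623, -0.3172, 0.0098]
eef_rot: [0.559, 0.829, 0.0, -0.003]
ft_force: [-0.3, 0.6, 0.2]
width: 0.0866
grip_force: 0.0
time: 3.85
ee_pos: [0.4641, -0.3184, 0.0127]
eef_rot: [0.558, 0.83, -0.0, 0.0]
ft_force: [0.3, -0.2, 1.9]
width: 0.0435
grip_force: 25.0
t 3.85 tcp [ 0.4641 -0.3184  0.0127] x ang 112.12 tilt [-0.0002  0.    ] w 0.0435 F [ 0.34 -0.24  1.91] grip 25.0
```

Gripped: 43.5 mm opening at 25 N. Next I'll lift, align with the gauge and stop short of it to see the cradle.

```bash
python3 -m crank '0 0 -0.1 0 -1;0 0 -0.2 0 -1;0 0 -0.2 0 -1;0 0 -0.2 0 -1;0 0 -0.2 0 -1;0 0 0 0.082 -1;0 0 0 0.082 -1;0 0 0 0.082 -1' 25; python3 -m crank '0.15 0.08 0 0 -1;0.23 0.1 0 0 -1;0.23 0.1 0 0 -1;0.23 0.1 0 0 -1;0.23 0.1 0 0 -1;0.23 0.1 0 0 -1;0.09 0.03 0 0 -1;0 0 0 0 -1;0 0 0 0 -1' ; python3 - <<'E'
from h import *
tool(); v=view('wrist'); cv2.imwrite('pics/w2.png',v[0])
np.savez('w2.npz',img=v[0],K=v[1],Rm=v[2],t=v[3])
E
```

```text
time: 4.65
ee_pos: [0.4638, -0.3183, 0.1925]
eef_rot: [0.709, 0.705, -0.0, -0.0]
ft_force: [0.2, -0.1, -2.6]
width: 0.0431
grip_force: 24.9
time: 5.55
ee_pos: [0.5855, -0.0414, 0.192]
eef_rot: [0.707, 0.707, -0.001, -0.0]
ft_force: [-0.4, 0.1, -2.4]
width: 0.0437
grip_force: 24.9
t 5.55 tcp [ 0.5855 -0.0414  0.192 ] x ang 90.02 tilt [-0.0004 -0.001 ] w 0.0437 F [-0.39  0.14 -2.44] grip 24.9
```

View pics/w2.png

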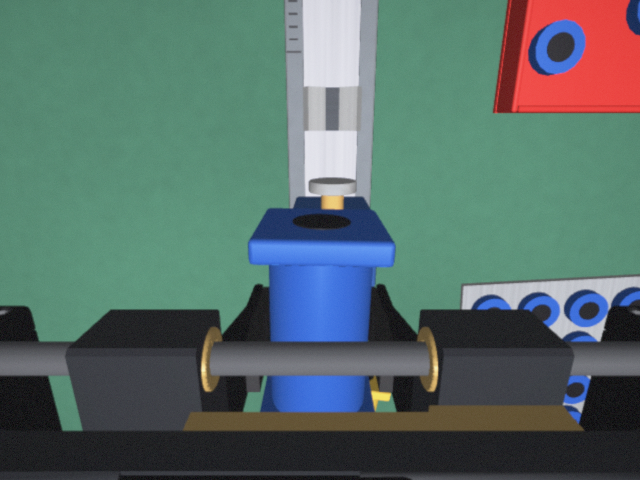

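The wrist view shows the cradle at columns 305–359, rows 87–131, with its groove at column 332. The anvil disc is at (332,186), and the base edges are at columns 287 and 375. The bobbin is held straight, with its front flange at rows 209–263.

```bash
python3 - <<'E'
from h import *
d=np.load('w2.npz'); v=(d['img'],d['K'],d['Rm'],d['t']); g=cv2.cvtColor(v[0],cv2.COLOR_BGR2GRAY).astype(float)
def edges(line,th=14):
    q=np.gradient(cv2.GaussianBlur(line.reshape(1,-1),(3,1),0).ravel()); return [(i,round(q[i])) for i in range(1,len(q)-1) if abs(q[i])>th and abs(q[i])>=abs(q[i-1]) and abs(q[i])>abs(q[i+1])]
for r in(20,60,150): print('row',r,[(i+270,a) for i,a in edges(g[r-2:r+3,270:400].mean(0),8)])
for r in(97,109,121): print('row',r,[(i+270,a) for i,a in edges(g[r-2:r+3,270:400].mean(0),6)])
for a,b in((310,322),(328,338),(344,356)): print('col',a,[(i+70,s) for i,s in edges(g[70:210,a:b].mean(1),8)])
for z in(.068,.072,.075): print(z,ray(v,(304.5,109),z).round(4),ray(v,(359,109),z).round(4),ray(v,(332,87),z).round(4),ray(v,(332,131),z).round(4))
for r in(20,150): print([ray(v,(c,r),.032).round(4)[:2] for c in(287,289,373,376,303,359)])
print('anvil disc',[ray(v,(c,186),.09).round(4) for c in(308,357)], ray(v,(332,178),.107).round(4), ray(v,(332,183),.107).round(4))
# bobbin front flange top edge corners
m=mask(v[0],'blue'); print('flange',[ray(v,p,.192+.0133+.026).round(4) for p in((248,243),(394,243),(269,210),(374,210))])
E
```

```text
row 20 [(285, 11), (302, 22), (360, -21), (376, -9)]
row 60 [(286, 13), (303, 25), (358, -21), (375, -14)]
row 150 [(289, 13), (304, 25), (356, -20), (371, -12)]
row 97 [(287, 13), (303, -6), (308, 15), (325, -27), (339, 24), (357, -11), (373, -11)]
row 109 [(288, 12), (303, -7), (308, 16), (325, -28), (338, 24), (356, -12), (373, -14)]
row 121 [(288, 14), (303, -7), (308, 17), (325, -27), (338, 24), (356, -12), (372, -10)]
col 310 [(86, -11), (130, 10), (178, -40), (183, 21), (193, 14), (196, -51)]
col 328 [(87, -41), (130, 39), (177, -47), (184, 37), (208, -22)]
col 344 [(86, -12), (130, 12), (178, -37), (183, 25), (193, 13), (196, -51)]
0.068 [0.5753 0.0513 0.068 ] [0.6146 0.0513 0.068 ] [0.595 0.066 0.068] [0.5953 0.0361 0.068 ]
0.072 [0.5755 0.0512 0.072 ] [0.6142 0.0512 0.072 ] [0.5949 0.0657 0.072 ] [0.5952 0.0362 0.072 ]
0.075 [0.5756 0.0511 0.075 ] [0.6139 0.0511 0.075 ] [0.5948 0.0655 0.075 ] [0.5951 0.0363 0.075 ]
[array([0.5614, 0.1161]), array([0.563 , 0.1161]), array([0.6267, 0.1161]), array([0.629 , 0.1161]), array([0.5736, 0.1161]), array([0.6161, 0.1161])]
[array([0.5589, 0.02  ]), array([0.5606, 0.02  ]), array([0.6309, 0.02  ]), array([0.6335, 0.02  ]), array([0.5723, 0.02  ]), array([0.6192, 0.02  ])]
anvil disc [array([ 0.578 , -0.0007,  0.09  ]), array([ 0.6126, -0.0007,  0.09  ])] [0.5943 0.0074 0.107 ] [0.5944 0.0041 0.107 ]
flange [array([0.5615, 0.0031, 0.2313]), array([0.6118, 0.0031, 0.2313]), array([0.5692, 0.0147, 0.2313]), array([0.6044, 0.0147, 0.2313])]
```

The cradle is at x≈0.5945, y≈0.051, with yaw about 0. I'll move over it, offset +8 mm in y to clear the anvil, and descend.

```bash
python3 -m crank '0.17 0.02 0 0 -1;0.2 0.023 0 0 -1;0.13 0 0 0 -1;0 0 0.15 0 -1;0 0 0.15 0 -1;0 0 0.13 0 -1;0 0 0.05 0 -1;0 0 0 0 -1;0 0 0 0 -1'; python3 - <<'E'
from h import *
tool(); v=view('scene'); cv2.imwrite('pics/s2.png',cv2.resize(v[0][200:380,190:390],None,fx=3,fy=3,interpolation=cv2.INTER_CUBIC))
print(need([.594,.059,.0775]))
E
```

```text
time: 6.5
ee_pos: [0.5952, 0.0583, 0.0977]
eef_rot: [0.708, 0.707, 0.0, 0.001]
ft_force: [-0.1, -0.3, -1.6]
width: 0.0434
grip_force: 24.9
t 6.5 tcp [0.5952 0.0583 0.0977] x ang 89.93 tilt [-0.      0.0014] w 0.0434 F [-0.09 -0.25 -1.56] grip 24.9
t 6.55 tcp [0.5954 0.0585 0.0981] x ang 89.94 tilt [0.     0.0022] w 0.0435 F [-0.21 -0.53 -1.84] grip 24.9
[ 0.002 -0.007  0.103]
```

View pics/s2.png

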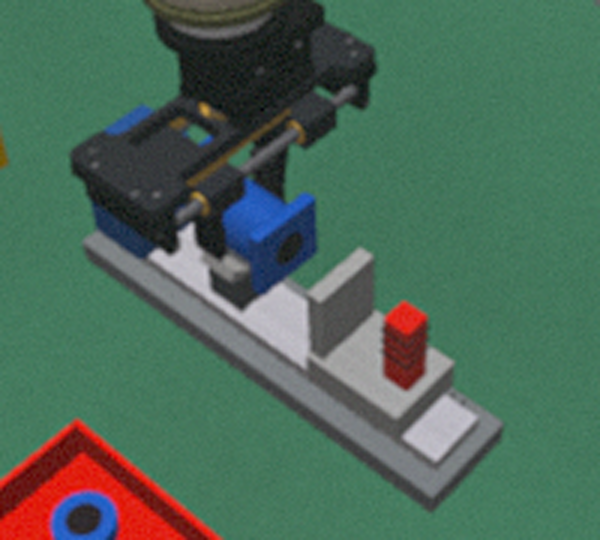

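The scene crop shows the bobbin just above the cradle, lined up with it, the jaw well clear and the anvil head free. I'll lower it slowly.

```bash
python3 -m crank '0 -0.005 0.04 0 -1;0 0 0.025 0 -1;0 0 0.015 0 -1;0 0 0.01 0 -1;0 0 0 0 -1;0 0 0 0 -1'; python3 -c "
from h import *
tool()"
```

```text
time: 7.15
ee_pos: [0.5936, 0.0589, 0.0787]
eef_rot: [0.707, 0.707, 0.0, 0.0]
ft_force: [-0.4, -0.5, -2.2]
width: 0.0434
grip_force: 24.9
t 7.15 tcp [0.5936 0.0589 0.0787] x ang 89.99 tilt [-0.      0.0002] w 0.0434 F [-0.35 -0.47 -2.18] grip 24.9
```

Still carrying the full weight, so I'll feel for contact in 1 mm steps.

```bash
python3 -m crank '0 0 0.005 0 -1;0 0 0 0 -1;0 0 0 0 -1'; python3 -m crank '0 0 0.005 0 -1;0 0 0 0 -1;0 0 0 0 -1' | grep -E 'pos|force'; python3 -c "
from h import *
tool()"
```

```text
time: 7.45
ee_pos: [0.5935, 0.0589, 0.0776]
eef_rot: [0.707, 0.707, 0.0, 0.0]
ft_force: [0.4, -0.5, -1.0]
width: 0.0432
grip_force: 24.9
ee_pos: [0.5939, 0.059, 0.0771]
ft_force: [0.6, 0.4, 4.1]
grip_force: 24.9
t 7.75 tcp [0.5939 0.059  0.0771] x ang 89.99 tilt [0.     0.0011] w 0.0435 F [0.61 0.45 4.11] grip 24.9
```

Contact: 4 N supported. I'll release and go up.

```bash
python3 -m crank '0 0 0 0 0.3;0 0 0 0 0.7;0 0 0 0 1;0 0 0 0 1;0 0 0 0 1;0 0 -0.1 0 1;0 0 -0.2 0 1;0 0 -0.2 0 1;0 0 0 0 1;0 0 0 0 1'; python3 - <<'E'
from h import *
tool(); v=view('wrist'); cv2.imwrite('pics/w3.png',v[0])
m=mask(v[0],'red')
for c in blobs(m,(200,0,450,480),40)[:3]:
    x,y,w,h=cv2.boundingRect(c); print(x,y,w,h,[ray(v,p,.116).round(4) for p in((x,y),(x+w,y+h))])
E
```

```text
time: 8.75
ee_pos: [0.5939, 0.0589, 0.1773]
eef_rot: [0.707, 0.707, 0.001, 0.001]
ft_force: [0.2, -0.3, -0.6]
width: 0.0869
grip_force: 0.0
t 8.75 tcp [0.5939 0.0589 0.1773] x ang 89.98 tilt [-0.0003  0.0018] w 0.0869 F [ 0.24 -0.31 -0.6 ] grip 0.0
302 0 36 38 [array([0.5857, 0.2032, 0.116 ]), array([0.6046, 0.1855, 0.116 ])]
306 47 27 5 [array([0.5875, 0.1812, 0.116 ]), array([0.6021, 0.1788, 0.116 ])]
```

View pics/w3.png

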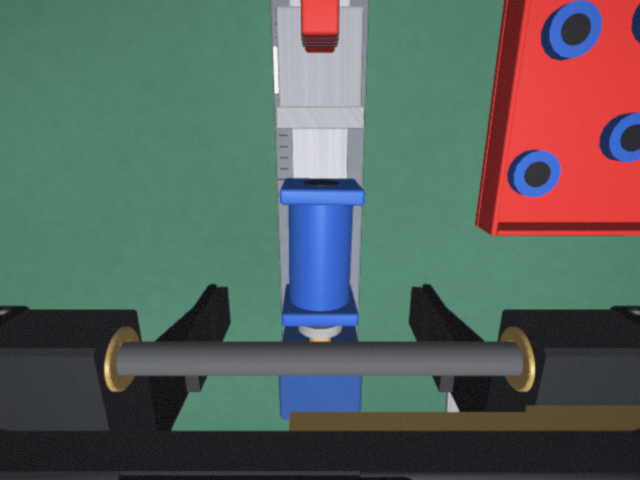

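The wrist view shows the bobbin seated straight in the cradle (320,250) and let go of, with a gap to the jaw plate (320,117). The red post is at about (320,15). I'll move over the post.

```bash
python3 -m crank '0.15 0.005 0 0 1;0.22 0 0 0 1;0.2 0 0 0 1;0.115 0 0 0 1;0 0 0 0 1;0 0 0 0 1' 40; python3 - <<'E'
from h import *
tool(); v=view('wrist'); cv2.imwrite('pics/w4.png',v[0][120:420,160:480])
m=mask(v[0],'red')
for c in blobs(m,(200,0,450,480),40)[:3]:
    x,y,w,h=cv2.boundingRect(c); print(x,y,w,h,[ray(v,p,.116).round(4) for p in((x,y),(x+w,y+h))])
E
```

```text
time: 9.4
ee_pos: [0.5938, 0.1958, 0.175]
eef_rot: [0.707, 0.707, -0.001, -0.0]
ft_force: [0.7, -1.2, -0.4]
width: 0.0871
grip_force: 0.0
t 9.4 tcp [0.5938 0.1958 0.175 ] x ang 90.05 tilt [-0.0009 -0.0021] w 0.0871 F [ 0.68 -1.18 -0.36] grip 0.0
305 240 31 32 [array([0.5854, 0.2101, 0.116 ]), array([0.6049, 0.1887, 0.116 ])]
308 223 25 6 [array([0.5874, 0.221 , 0.116 ]), array([0.6027, 0.2172, 0.116 ])]
```

View pics/w4.png

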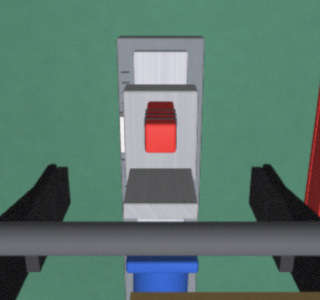

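The post's top face is at crop (160,137), giving a centre of about (0.595, 0.198). I'll descend and grip it.

```bash
python3 -m crank '0.012 0.006 0.1 0 1;0 0 0.15 0 1;0 0 0.13 0 1;0 0 0.075 0 1;0 0 0 0 1;0 0 0 0 1;0 0 0 0 1' 40;  python3 -m crank '0 0 0 0 -1;0 0 0 0 -1;0 0 0 0 -1;0 0 0 0 -1;0 0 0 0 -1;0 0 0 0 -1;0 0 0 0 -1;0 0 0 0 -1;0 0 0 0 -1;0 0 0 0 -1' 40; python3 -c "
from h import *
tool()"
```

```text
time: 10.15
ee_pos: [0.5966, 0.1984, 0.0871]
eef_rot: [0.707, 0.707, 0.001, 0.001]
ft_force: [0.3, -0.5, 0.1]
width: 0.087
grip_force: 0.0
time: 11.15
ee_pos: [0.5944, 0.1984, 0.0854]
eef_rot: [0.707, 0.707, -0.001, -0.001]
ft_force: [-7.0, -1.5, 5.9]
width: 0.0197
grip_force: 40.0
t 11.15 tcp [0.5944 0.1984 0.0854] x ang 90.02 tilt [-0.0008 -0.0025] w 0.0197 F [-7.05 -1.51  5.88] grip 40.0
```

```bash
python3 -m crank '-0.01 -0.006 -0.003 0 -1;-0.015 0 0 0 -1;-0.015 0 0 0 -1;-0.015 0 0 0 -1;-0.015 0 0 0 -1;-0.015 0 0 0 -1;-0.015 0 0 0 -1;-0.015 0 0 0 -1;-0.01 0 0 0 -1;-0.01 0 0 0 -1'; python3 -m crank '0 0 0 0 -1;0 0 0 0 -1;-0.005 0 0 0 -1;-0.005 0 0 0 -1;-0.005 0 0 0 -1' ; python3 -c "
from h import *
tool()"
```

```text
time: 12.15
ee_pos: [0.5944, 0.1718, 0.0855]
eef_rot: [0.707, 0.707, 0.0, -0.0]
ft_force: [4.4, 5.1, -8.1]
width: 0.0196
grip_force: 40.0
time: 12.65
ee_pos: [0.5944, 0.1686, 0.0855]
eef_rot: [0.707, 0.707, 0.0, -0.0]
ft_force: [4.3, 3.9, -9.9]
width: 0.02
grip_force: 40.0
t 12.65 tcp [0.5944 0.1686 0.0855] x ang 90.01 tilt [ 0.0006 -0.0002] w 0.02 F [ 4.28  3.86 -9.9 ] grip 40.0
```

```bash
python3 -m crank '-0.005 0.002 0.002 0 -1;-0.005 0 0 0 -1;-0.005 0 0 0 -1;-0.005 0 0 0 -1;-0.005 0 0 0 -1;-0.005 0 0 0 -1;-0.005 0 0 0 -1' |grep -E 'pos|ft'; python3 -m crank '-0.005 0 0 0 -1;-0.005 0 0 0 -1' |grep -E 'pos|ft'; python3 -m crank '-0.005 0 0 0 -1;-0.005 0 0 0 -1'|grep -E 'pos|ft'; python3 -c "
from h import *
tool()"
```

```text
ee_pos: [0.5944, 0.1616, 0.0855]
ft_force: [-1.0, 5.4, -7.5]
ee_pos: [0.5944, 0.1597, 0.0855]
ft_force: [-0.9, 5.9, -7.5]
ee_pos: [0.5944, 0.1577, 0.0855]
ft_force: [-1.1, 6.0, -8.0]
t 13.75 tcp [0.5944 0.1577 0.0855] x ang 90.02 tilt [ 0.0004 -0.0007] w 0.0195 F [-1.14  6.02 -7.99] grip 40.0
```

```bash
for i in 1; do python3 -m crank '-0.005 0 0.002 0 -1;0 0 0 0 -1'|grep -E 'pos|ft'; done; python3 -m crank '-0.005 0 0 0 -1;0 0 0 0 -1'|grep -E 'pos|ft';python3 -m crank '-0.005 0 0 0 -1;0 0 0 0 -1'|grep -E 'pos|ft'
```

```text
ee_pos: [0.5945, 0.1567, 0.0855]
ft_force: [-2.3, 5.1, -4.0]
ee_pos: [0.5944, 0.1557, 0.0855]
ft_force: [-2.7, 5.0, -4.5]
ee_pos: [0.5944, 0.1552, 0.0855]
ft_force: [-1.4, 6.6, -5.3]
```

```bash
python3 -m crank '-0.005 0 0 0 -1;0 0 0 0 -1;0 0 0 0 -1'|grep -E 'pos|ft'; python3 -m crank '-0.004 0 0 0 -1;0 0 0 0 -1;0 0 0 0 -1'|grep -E 'pos|ft'
```

```text
ee_pos: [0.5945, 0.1548, 0.0855]
ft_force: [-1.2, 8.4, -6.6]
ee_pos: [0.5944, 0.1545, 0.0855]
ft_force: [-0.7, 9.8, -7.1]
```

```bash
python3 -m crank '-0.004 0 0 0 -1;-0.004 0 0 0 -1;0 0 0 0 -1;0 0 0 0 -1'|grep -E 'pos|ft'; python3 -m crank '-0.004 0 0 0 -1;0 0 0 0 -1;0 0 0 0 -1'|grep -E 'pos|ft'; python3 -m crank '-0.004 0 0 0 -1;0 0 0 0 -1;0 0 0 0 -1'|grep -E 'pos|ft'
```

```text
ee_pos: [0.5945, 0.1539, 0.0855]
ft_force: [0.5, 13.1, -8.6]
ee_pos: [0.5944, 0.1536, 0.0855]
ft_force: [0.3, 13.8, -9.0]
ee_pos: [0.5945, 0.1533, 0.0855]
ft_force: [2.4, 15.7, -10.6]
```

```bash
python3 -m crank '-0.004 -0.002 0.003 0 -1;0 0 0 0 -1;0 0 0 0 -1'|grep -E 'pos|ft'; python3 -m crank '0.008 0 0 0 -1;0 0 0 0 -1;0 0 0 0 -1'|grep -E 'pos|ft'; python3 -c "
from h import *
tool()"
```

```text
ee_pos: [0.5945, 0.1531, 0.0855]
ft_force: [2.4, 17.4, -7.9]
ee_pos: [0.5944, 0.1531, 0.0855]
ft_force: [1.2, 12.6, -5.0]
t 16.55 tcp [0.5944 0.1531 0.0855] x ang 90.11 tilt [0.0037 0.0012] w 0.0199 F [ 1.18 12.6  -4.96] grip 40.0
```

```bash
python3 -m crank '0.006 0 0 0 -1;0 0 0 0 -1;0 0 0 0 -1'|grep -E 'pos|ft'; python3 -m crank '0.005 0 0 0 -1;0 0 0 0 -1;0 0 0 0 -1'|grep -E 'pos|ft'; python3 -c "
from h import *
tool()"
```

```text
ee_pos: [0.5945, 0.1533, 0.0855]
ft_force: [-1.5, 9.7, -4.0]
ee_pos: [0.5945, 0.1536, 0.0855]
ft_force: [-0.5, 7.1, -2.7]
t 17.15 tcp [0.5945 0.1536 0.0855] x ang 90.04 tilt [0.0015 0.0007] w 0.0197 F [-0.48  7.09 -2.68] grip 40.0
```

The jaw seems to creep back when the push is relieved. I'll press again to about 12 N net and let go from there.

```bash
python3 -m crank '-0.005 0 0 0 -1;-0.005 0 0 0 -1;-0.005 0 0 0 -1;0 0 0 0 -1;0 0 0 0 -1'|grep -E 'pos|ft'; python3 -m crank '-0.004 0 0 0 -1;0 0 0 0 -1;0 0 0 0 -1'|grep -E 'pos|ft'; python3 - <<'E'
from h import *
tool()
v=view('scene'); np.save('press.npy',np.mean([view('scene')[0].astype(float) for _ in range(6)],0))
tool()
E
```

```text
ee_pos: [0.5944, 0.1533, 0.0855]
ft_force: [2.3, 14.8, -6.9]
ee_pos: [0.5945, 0.153, 0.0855]
ft_force: [2.5, 17.2, -8.5]
t 17.95 tcp [0.5945 0.153  0.0855] x ang 90.17 tilt [0.0056 0.0018] w 0.0197 F [ 2.53 17.2  -8.45] grip 40.0
t 18.3 tcp [0.5944 0.1531 0.0855] x ang 90.18 tilt [0.0056 0.0017] w 0.0195 F [ 2.03 17.21 -7.37] grip 40.0
```

Holding at 17.2 N in total, about 12.5 N of it on the anvil. I'll relieve it slightly, to where the jaw stayed put before, and open.

```bash
python3 -m crank '0.006 0 0 0 -1;0 0 0 0 0;0 0 0 0 1;0 0 0 0 1;0 0 0 0 1;0 0 0 0 1;0 0 0 0 1'; python3 - <<'E'
from h import *
a=np.load('press.npy'); b=np.mean([view('scene')[0].astype(float) for _ in range(6)],0)
v=view('scene'); 
def sh(c): # sub-pixel shift of the red post / jaw
    x0,y0,x1,y1=c; g=lambda i:np.ascontiguousarray(i[y0:y1,x0:x1,2]-i[y0:y1,x0:x1,1])
    return cv2.phaseCorrelate(g(a),g(b),cv2.createHanningWindow((x1-x0,y1-y0),cv2.CV_64F))
p=proj(v,[.5945,.155,.09]); q=proj(v,[.5945,.154,.09]); print('px per mm',(p-q).round(3),p.round(1))
c=p.astype(int); print(sh((c[0]-12,c[1]-12,c[0]+13,c[1]+14)))
tool(); cv2.imwrite('pics/s3.png',cv2.resize(v[0][200:380,190:390],None,fx=3,fy=3,interpolation=cv2.INTER_CUBIC))
E
```

```text
time: 19.0
ee_pos: [0.5945, 0.1494, 0.0848]
eef_rot: [0.707, 0.707, -0.0, 0.0]
ft_force: [0.0, 0.7, -0.5]
width: 0.0594
grip_force: 0.0
px per mm [0.401 0.268] [308.  303.4]
((1.0312909512532276, -1.1242105957512827), 0.3431400758493871)
t 19.35 tcp [0.5945 0.1497 0.0847] x ang 89.99 tilt [-0.0001  0.0001] w 0.0842 F [0.74 0.38 0.07] grip 0.0
```

View pics/s3.png

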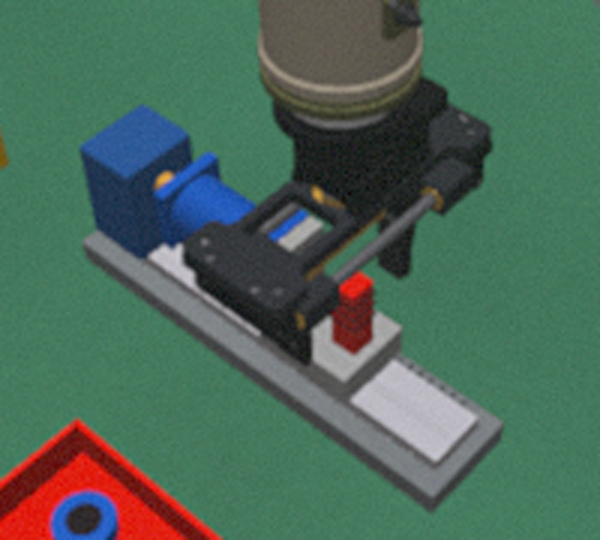

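The scene crop shows the bobbin held between the anvil (165,185) and the jaw, with the fingers open around the post at (353,310). I'll raise the arm straight up and check from above.

```bash
python3 -m crank '0.012 0 0 0 1;0 0 -0.1 0 1;0 0 -0.2 0 1;0 0 -0.2 0 1;0 0 -0.1 0 1;0 0 0 0 1;0 0 0 0 1'|grep -E 'time|pos|ft'; python3 - <<'E'
from h import *
a=np.load('press.npy'); b=np.mean([view('scene')[0].astype(float) for _ in range(6)],0)
cv2.imwrite('pics/cmp.png',cv2.resize(np.hstack([i[270:345,290:350] for i in(a,b)]),None,fx=5,fy=5,interpolation=cv2.INTER_CUBIC))
g=lambda i,s:np.ascontiguousarray(i[s].mean(2))
for s in(np.s_[305:325,308:330],np.s_[310:330,300:325],np.s_[340:370,300:350]):
    A,B=g(a,s),g(b,s); print(np.array(cv2.phaseCorrelate(A,B,cv2.createHanningWindow(A.shape[::-1],cv2.CV_64F))[0]).round(3))
v=view('wrist'); cv2.imwrite('pics/w5.png',v[0])
E
```

```text
time: 20.05
ee_pos: [0.5945, 0.1521, 0.2046]
ft_force: [-0.8, -0.7, -1.2]
[1.018 0.298]
[0.972 0.833]
[-0.238 -0.055][ WARN:0@3.193] global loadsave.cpp:1063 imwrite_ Unsupported depth image for selected encoder is fallbacked to CV_8U.
```

View pics/w5.png

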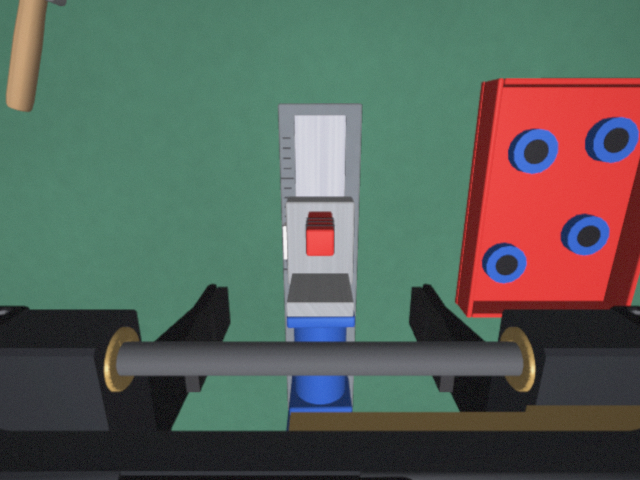

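View pics/cmp.png

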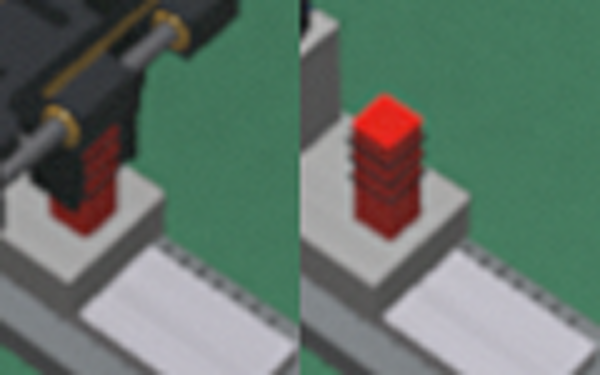

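The wrist view shows the jaw plate (320,290) against the bobbin flange (320,321), bobbin straight. Comparing the jaw block before and after release shows it sprang back about 2 mm when let go suddenly. I'll grip again, press to about 12 N and ease off slowly before opening, so it stays firmly caught.

```bash
python3 -m crank '0.008 0 0.1 0 1;0 0 0.2 0 1;0 0 0.17 0 1;0 0 0.09 0 1;0 0 0.035 0 1;0 0 0 0 1;0 0 0 0 1' 40|grep -E 'time|pos|ft'; python3 -m crank '0 0 0 0 -1;0 0 0 0 -1;0 0 0 0 -1;0 0 0 0 -1;0 0 0 0 -1;0 0 0 0 -1;0 0 0 0 -1;0 0 0 0 -1;0 0 0 0 -1' 40; python3 -m crank '-0.005 0 0 0 -1;-0.005 0 0 0 -1;0 0 0 0 -1;0 0 0 0 -1'|grep -E 'pos|ft'; python3 -m crank '-0.005 0 0 0 -1;-0.005 0 0 0 -1;0 0 0 0 -1;0 0 0 0 -1'|grep -E 'pos|ft'
```

```text
time: 21.1
ee_pos: [0.5952, 0.154, 0.0869]
ft_force: [-0.6, -0.2, -0.3]
time: 22.0
ee_pos: [0.5945, 0.1537, 0.0857]
eef_rot: [0.707, 0.707, -0.0, 0.0]
ft_force: [0.6, 0.3, 0.1]
width: 0.0226
grip_force: 0.0
ee_pos: [0.5944, 0.1534, 0.0857]
ft_force: [1.0, 5.6, -3.2]
ee_pos: [0.5944, 0.1526, 0.0857]
ft_force: [3.6, 9.4, -5.6]
```

```bash
python3 -m crank '-0.005 -0.003 0.002 0 -1;-0.005 0 0 0 -1;0 0 0 0 -1;0 0 0 0 -1'|grep -E 'pos|ft'; python3 -m crank '-0.005 0 0 0 -1;-0.003 0 0 0 -1;0 0 0 0 -1;0 0 0 0 -1'
```

```text
ee_pos: [0.5944, 0.1518, 0.0858]
ft_force: [6.3, 12.5, -7.3]
time: 23.6
ee_pos: [0.5944, 0.1512, 0.0858]
eef_rot: [0.706, 0.708, 0.004, -0.001]
ft_force: [6.4, 16.4, -8.2]
width: 0.0196
grip_force: 40.0
```

Pressed at about 12 N again. Now I'll ease off slowly.

```bash
python3 -m crank '0.002 0.002 0 0 -1;0.002 0.002 0 0 -1;0.002 0 0 0 -1;0.002 0 0 0 -1;0.002 0 0 0 -1;0.002 0 0 0 -1;0.002 0 0 0 -1;0.002 0 0 0 -1;0.002 0 0 0 -1;0 0 0 0 -1'|grep -E 'pos|ft'; python3 -m crank '0.002 0 0 0 -1;0.002 0 0 0 -1;0.002 0 0 0 -1;0.002 0 0 0 -1;0 0 0 0 -1'|grep -E 'pos|ft'
```

```text
ee_pos: [0.5945, 0.1516, 0.0857]
ft_force: [-0.3, 5.1, 1.1]
ee_pos: [0.5945, 0.1518, 0.0857]
ft_force: [-3.5, 4.4, 5.5]
```

```bash
python3 -m crank '0.002 -0.001 -0.001 0 -1;0.002 -0.001 -0.001 0 -1;0.002 0 0 0 -1;0 0 0 0 -1;0 0 0 0 -1'|grep -E 'pos|ft'; python3 -m crank '0.002 0 0 0 -1;0.002 0 0 0 -1;0 0 0 0 -1;0 0 0 0 -1'|grep -E 'time|pos|ft'
```

```text
ee_pos: [0.5944, 0.1522, 0.0857]
ft_force: [-0.6, 2.1, 2.1]
time: 26.0
ee_pos: [0.5944, 0.1527, 0.0857]
ft_force: [1.3, -0.7, 2.5]
```

The arm force is near zero and the jaw holds on its own friction. I'll open and retreat.

```bash
python3 -m crank '-0.001 0 0 0 -1;0 0 0 0 -1;0 0 0 0 -1' 5|grep -E 'pos|ft'; python3 -m crank '0 0 0 0 0;0 0 0 0 1;0 0 0 0 1;0 0 0 0 1;0 0 0 0 1;0 0 -0.1 0 1;0 0 -0.2 0 1;0 0 -0.2 0 1;0 0 -0.2 0 1;0 0 0 0 1'; python3 - <<'E'
from h import *
a=np.load('press.npy'); b=np.mean([view('scene')[0].astype(float) for _ in range(4)],0)
v=view('wrist'); tool()
s=view('scene')[0][200:350,200:350]
cv2.imwrite('pics/fin.png',np.hstack([cv2.resize(s,(400,400),interpolation=cv2.INTER_CUBIC),v[0][80:480,180:560]]))
E
```

```text
ee_pos: [0.5944, 0.1528, 0.0857]
ft_force: [-0.5, -1.3, 1.6]
time: 27.3
ee_pos: [0.5964, 0.1543, 0.2318]
eef_rot: [0.707, 0.707, 0.004, 0.002]
ft_force: [0.8, 1.2, 0.0]
width: 0.0853
grip_force: 0.0
t 27.55 tcp [0.5937 0.1528 0.2243] x ang 89.99 tilt [-0.0006 -0.002 ] w 0.0871 F [0.42 0.29 0.24] grip 0.0
```

View pics/fin.png

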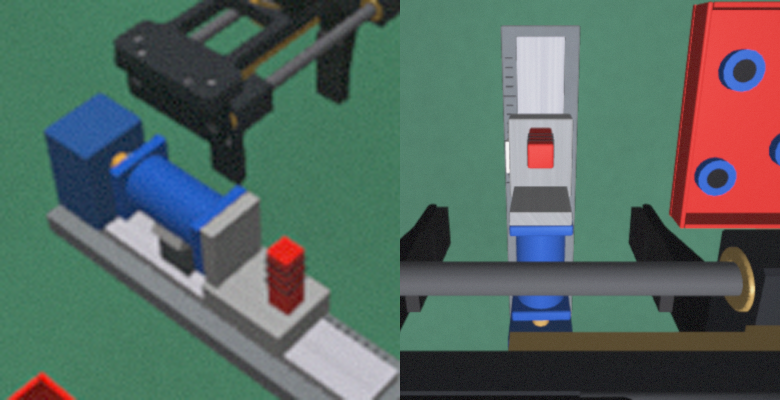

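The bobbin lies straight in the cradle, caught between the anvil (left panel, 122,162) and the jaw plate (230,240), and the gripper is clear. I'm handing in.

```bash
python3 -c "
from bench import workorder
print(workorder.close_job())"
```

```text
the job is handed in; nothing more can be done
None
```

The blue bobbin is in the cradle, caught between jaw and anvil, and the job is handed in. I pressed it to about 12 N (wrist force less the sliding friction), but the jaw crept back about 1.5 mm as I eased off, so I estimate only about 4 N is left on it now, below the 6 N minimum. The yellow bobbin, jar and brush were not touched.

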